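# Fetch the round rod from the specimen carousel

### The arm

A 6-joint arm with a two-finger parallel gripper is mounted at the origin on the work surface. World frame = base frame: x ahead of the robot, y to its left, z up, the work surface at z = 0. Lengths are in mm, angles in rad, forces in N, time in s.
With the tool pointing down it reaches from about 400 to 925 mm from the base axis. Payload 12.5 kg.
Tool frame: the origin (TCP) lies at the very end of the fingers, on their centre line; the grasp point (between the pads) lies env.grip_point_offset behind it (env.grip_point_offset is the distance from the TCP to the grasp point, in mm); y points along the fingers, z is the direction in which the jaws open and shut, and the axes are right-handed (so a half turn about y gives the same grasp; the last joint's range is limited). The gripper opens to 95 mm and grips with 3 to 60 N. Pads are 20 mm wide; open, the fingers measure 119 mm over their backs; the gripper's body (75 mm by 180 mm) begins 59 mm behind the grasp point.
Start: joints at [-1.317, 0.491, 1.559, -0, 1.092, -0.106], TCP at [220.078, -584.989, 214.661] pointing down, gripper open.
Joint ranges: [-3.1, 3.1], [-0.84, 2.19], [0.05, 2.79], [-1.13, 4.28], [0.06, 2.93], [-2.69, 2.69]. Speed limits (rad/s): [2.22, 2.22, 2.79, 3.14, 3.14, 3.14].

### API

Orientations are given as [roll, pitch, yaw] about the fixed x, y, z axes, in that order (R = Rz(yaw) Ry(pitch) Rx(roll)).
In Python, from cell import readout, read_camera, env, nets gives the robot as it stands.
- The arm moves only by the tool apply_moves, never from a script. Its argument "increments" is a list of rows, each a list of 3 entries, a list of its own where there are three numbers: the shift along the tool's x, y, z in cm, then the turn, a rotation vector about the tool's x, y, z in degrees, then the finger opening in cm, from 0 to 9.51. A call has exactly 5 rows; each row shifts and turns the pose as measured when the row begins, along the tool's axes as they then stand; what a row does not reach is not made up. A row lasts 1/8 s, in which the tool goes at most 62.5 mm and 10.7 degrees, less where a joint would pass 70% of its speed; a pose out of reach is approached as far as the arm can. A call with a gripper value outside its range is refused whole. The fingers move at their own pace and stop on an object; the grip force is fixed at half the most. Time passes only in rows, so rows that do not move let the fingers close, or fill a call up. It gives the time, the measured TCP pose, the force and the opening at its end, in the units of the state.
- readout.state(): the state, without advancing time (a new reading comes with each control period).
- read_camera(name): name is "scene" or "top"; returns a dict with "img" (480x640x3 uint8, red, green, blue), "vfov" (degrees; the focal length in pixels is half the picture's height over the tangent of half this angle, whatever the lens; pixels are square), "cx", "cy" (the principal point, pixels), "distortion" ([k1, k2, p1, p2, k3] as OpenCV has them; the pictures are not rectified), "rvec" (rotation vector, rad) and "tvec" (3), from world to camera coordinates, as OpenCV has them. Camera axes: x right, y down, z forward; pixel columns grow to the right and rows downward; lengths in mm; the calibration is good to about 2 mm. A picture is of the moment at which its call begins. There is no depth.
- env.job_done(): hands the job in, once; it reports no verdict.
Trained networks look in a picture, given as the dict that the camera call returned (one of the last four; its "shot" number tells which), for a name from the list of things; names that differ only in an ending like _2 or _b are one class to them, and where a whole thing is asked for, a point or a joint stands for the part that bears it (a point fixed in the world has none). Each returns a list of dicts, best first, with "confidence" (0 to 1); they miss things now and then, are a little off and sometimes report something else, mostly with a low value. They report only what shows in the picture. A call takes as long as a camera call. They do not tell look-alikes from the thing itself.
- nets.look_for(picture, thing): "point" ([x, y, z] in mm, in the coordinates of the camera as it stood for that picture, good to about 4 mm: the middle of the surface that is visible of it).
- nets.mark_of(picture, thing): "point" ([x, y, z] in mm, in the coordinates of the camera as it stood for that picture, good to about 4 mm: a listed point, or the origin of a listed thing).
The state is a dict: "t": time; "joints": joint angles; "qvel": joint speeds; "tau": joint torques, N m; "eef_pos": TCP position; "tcp_rot": TCP orientation; "ft_force": force on the tool from outside, world axes, zero at the start; "moment": the same for the moment, N m; "opening": opening from 0.0 (shut) to 1.0 (fully open).
Only numpy, scipy, OpenCV 4.12 (cv2) and the standard library are available. Lean on these libraries where they do the work, as an engineer would, in place of code of your own. Each camera call takes 0.05 s, during which the arm holds its last target. There are 200 camera calls.

### The job

On the electrical test bench, turn the specimen carousel by its bar handle until the plain round rod is lined up with the pointer in the open front of the retaining hoop. Then let go of the handle, lift the rod out of its cup and stand it upright, wholly on the copper disc of the measuring stand.

Things in the scene. Friction and masses are not known exactly. Their poses are not given: they have to be found in the camera images.
- carousel: Turning disc, 270 mm wide, top at 52 mm; turns both ways, at least 170 degrees each, light friction, stays where left. Origin on its axis at bench height, z up. Five black cups (35 mm inside, 30 mm high) 100 mm from the axis, 72 degrees apart. Central black bar handle: 70 mm long along this x axis, 14 mm thick along y, from 110 to 140 mm above the bench.
- station (a point): Where the rod must come: fixed point 100 mm from the axis on the robot's side, at cup floor height (52 mm). A small upright block, the pointer, stands 50 mm further out, 46 mm high. A fixed steel hoop of 8 mm bar, 200 mm wide, runs over the cups 137 to 145 mm above the bench, open for 50 degrees either side of the pointer; only there can specimens be lifted out.
- rod: The plain round aluminium rod, 30 mm diameter, 75 mm tall, upright in a cup with 2.5 mm play, about 0.14 kg; starts 60 to 85 degrees to one side of the pointer. Origin at the centre of its underside, z up. Other cups hold a square bar, a pointed piece and a thin stud on a round foot, all aluminium and 75 mm tall; one cup is empty.
- stand: Fixed measuring stand: grey block 130 x 110 x 20 mm with a copper disc, 70 mm diameter, on it; disc top 26 mm above the bench. Origin at bench height under the disc's centre; x points to its far side, where two brass terminals, their tops 34 mm above the bench, stand 58 mm from the origin and 30 mm to either side.
Mind the look-alikes: they are no part of the job. What is shaped like the rod but green or yellow is not meant.

How it is judged:
By the outcome, as a careful person would: the job done as asked, in the order asked, and still so for the second after the job is handed in, with the robot touching nothing.
It also fails if it takes over 56 s, if anything falls off the work surface, if the arm or the gripper's body presses on something with over 40 N, if the wrist force passes 120 N, or if a joint passes its speed limit or range.

## Working session

There is one attempt and no reset: what is moved stays moved. The work goes in short steps, Python scripts to look and compute and a tool call to move; the robot and the scene stay as the last step left them, time stands still between calls to the robot, and variables do not carry over. Pictures are saved under pics/ and viewed, about 8 in all and at most 12, crops included, and the job is handed in when it is done.

Besides the shell and the picture viewer there is one more tool, called as name(argument=value, ...), one argument or row to a line, values as JSON. apply_moves: Moves the arm, as the interface text tells. Its arguments: {"type":"object","properties":{"increments":{"type":"array"}},"required":["increments"]}

```bash
mkdir -p pics; ls; cat > h.py <<'E'
import numpy as np, cv2
from cell import readout, read_camera, env, nets
from scipy.spatial.transform import Rotation as R
def K(p):
    f=240/np.tan(np.radians(p['vfov'])/2); return np.array([[f,0,p['cx']],[0,f,p['cy']],[0,0,1]])
def RT(p): return cv2.Rodrigues(np.array(p['rvec'],float))[0], np.array(p['tvec'],float).ravel()
def c2w(p,x):
    r,t=RT(p); return r.T@(np.array(x)-t)
def px2w(p,uv,z):
    r,t=RT(p); q=cv2.undistortPoints(np.array([[uv]],float),K(p),np.array(p['distortion'],float))[0,0]
    d=r.T@np.array([q[0],q[1],1]); c=-r.T@t; return c+d*(z-c[2])/d[2]
def w2px(p,X): return cv2.projectPoints(np.array(X,float).reshape(-1,3),np.array(p['rvec'],float),np.array(p['tvec'],float),K(p),np.array(p['distortion'],float))[0].reshape(-1,2)
def save(p,n): cv2.imwrite('pics/'+n,p['img'][:,:,::-1])
E
python3 - <<'E'
from h import *
print(env.grip_point_offset, readout.state())
for n in('scene','top'):
    p=read_camera(n); save(p,n+'1.png'); r,t=RT(p); print(n,-r.T@t,p['vfov'])
    for th in('carousel','station','rod','stand'):
        print(th,'mark',[(c2w(p,d['point']).round(),round(d['confidence'],2)) for d in nets.mark_of(p,th)[:4]])
        if th in('rod',): print('   look',[(c2w(p,d['point']).round(),round(d['confidence'],2)) for d in nets.look_for(p,th)[:4]])
E
```

```text
pics
18.8 {'t': 0.0, 'joints': array([-1.31659814e+00,  4.91545215e-01,  1.55946385e+00, -3.34136731e-05,
        1.09168522e+00, -1.05592217e-01]), 'qvel': array([ 0.0017967 , -0.00041919, -0.00071216,  0.00081013,  0.00038989,
        0.00108065]), 'tau': array([ 1.93759042e-03, -6.12629771e+01, -2.58172345e+01,  6.92745228e-02,
        4.82738181e-02, -8.93820561e-05]), 'eef_pos': array([ 220.00423219, -584.73311634,  214.06569895]), 'tcp_rot': array([-1.57189495e+00,  8.66384516e-05, -2.78178688e+00]), 'ft_force': array([ 1.04082882,  0.23374858, -0.10782511]), 'moment': array([0.00415564, 0.05223514, 0.00256507]), 'opening': 1.0002419533940161}
scene [1344.85672701  189.63871056  755.13249082] 44.50218665244014
carousel mark [(array([588., -69.,  -0.]), 0.85)]
station mark []
rod mark [(array([ 590., -368.,    3.]), 0.9), (array([ 479., -347.,   -2.]), 0.77), (array([ 612., -308.,   -2.]), 0.67), (array([ 555., -159.,   52.]), 0.56)]
   look [(array([ 620., -302.,   49.]), 0.79), (array([ 566., -157.,  108.]), 0.77), (array([ 536., -296.,   47.]), 0.71), (array([ 600., -363.,   47.]), 0.71)]
stand mark [(array([500., 303.,   1.]), 0.91)]
top [482.79520304 -25.75153558 875.52353738] 57.93161480362907
carousel mark [(array([589., -71.,  -5.]), 0.72)]
station mark []
rod mark [(array([ 524., -306.,   -2.]), 0.85), (array([ 472., -346.,   -3.]), 0.61), (array([ 611., -309.,   -1.]), 0.56), (array([ 556., -167.,   50.]), 0.5)]
   look [(array([ 520., -297.,   72.]), 0.85), (array([ 473., -336.,   69.]), 0.79), (array([ 608., -301.,   69.]), 0.75), (array([ 583., -360.,   69.]), 0.69)]
stand mark [(array([498., 305.,  -2.]), 0.6), (array([585., -74.,  -4.]), 0.18)]
```

View pics/top1.png

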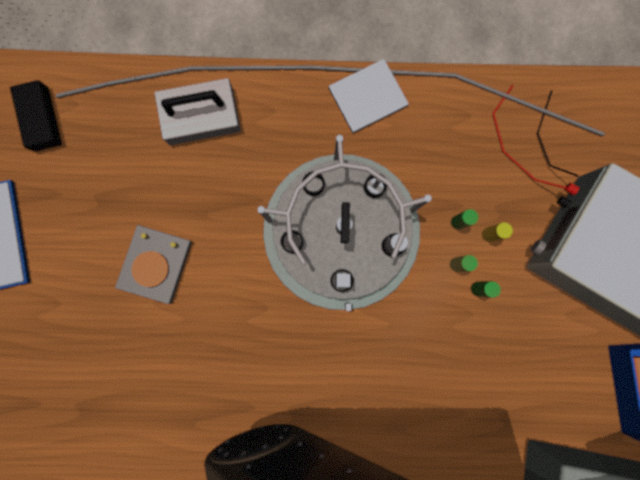

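View pics/scene1.png

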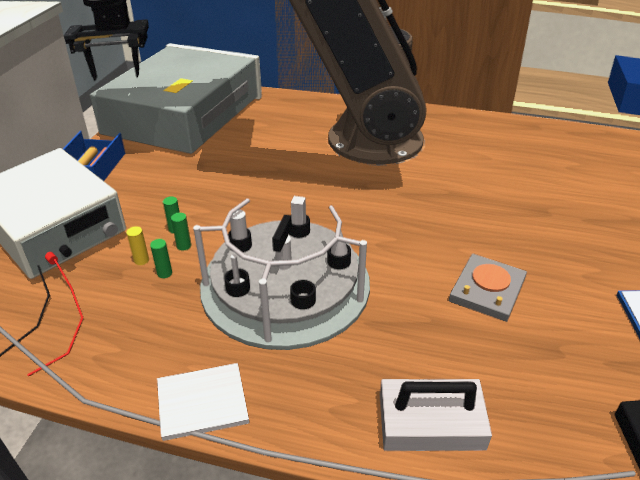

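Top view: the carousel is at about (342,230), the pointer at (348,307), the aluminium rod near (398,244), the square bar at (343,281) and the copper disc at (150,269). The scene view shows the rod at (239,225), partly under the hoop. Next I'll zoom in.

```bash
python3 - <<'E'
from h import *
p=read_camera('top'); a=p['img'][130:330,240:440,::-1]; cv2.imwrite('pics/c1.png',cv2.resize(a,(600,600),interpolation=cv2.INTER_CUBIC))
hsv=cv2.cvtColor(p['img'],cv2.COLOR_RGB2HSV)
m=cv2.inRange(hsv[235:300,115:185],(3,120,150),(14,255,255));
ys,xs=np.nonzero(m); print('disc',len(xs),px2w(p,(xs.mean()+115,ys.mean()+235),26))
for uv in((145,236),(174,245)): print('term',px2w(p,uv,34))
print('pointer',px2w(p,(348,307),46)); print('axis disc',px2w(p,(342,231),52))
E
```

```text
disc 1125 [502.27276018 308.84975804  26.        ]
term [560.84694168 311.47081082  34.        ]
term [544.79665507 254.7359915   34.        ]
pointer [435.05898356 -83.90197827  46.        ]
axis disc [578.57532318 -69.34101415  52.        ]
```

View pics/c1.png

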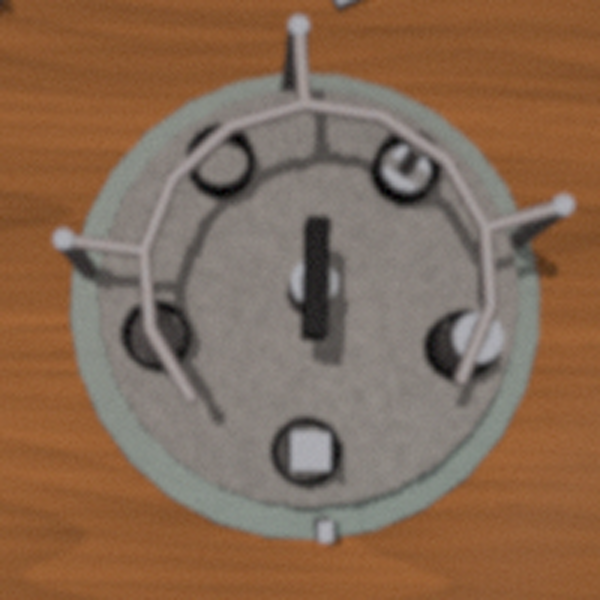

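The crop shows the rod top at (478,338), with its cup at (465,345) right beside the hoop's end. The handle runs from (317,217) to (314,338), the square bar is at (308,451) and the pointer at (326,530).

```bash
python3 - <<'E'
from h import *
from scipy.optimize import least_squares
p=read_camera('top'); u=lambda x,y:(240+x/3-.33,130+y/3-.33)
W=lambda x,y,z:px2w(p,u(x,y),z)[:2]
cups=np.array([W(x,y,82) for x,y in((465,345),(405,168),(221,161),(157,335),(307,452))])
def f(v):
    a=v[2]+np.radians(72)*np.arange(5); return (np.c_[v[0]+100*np.cos(a),v[1]+100*np.sin(a)]-cups).ravel()
for s in(1,-1):
    g=least_squares(lambda v:(np.c_[v[0]+100*np.cos(v[2]+s*np.radians(72)*np.arange(5)),v[1]+100*np.sin(v[2]+s*np.radians(72)*np.arange(5))]-cups).ravel(),[588,-70,-2]); print(s,g.x,np.degrees(g.x[2]),g.fun.round(1),g.cost)
rod=W(478,338,127); h1,h2=W(317,217,140),W(314,338,140); pt=W(326,530,46)
print('rod',rod,'handle',h1,h2,(h1+h2)/2,np.degrees(np.arctan2(*(h1-h2)[::-1])),'pointer',pt)
gx=least_squares(lambda v:0,[0]) if 0 else None
for c in((586,-70),):
    c=np.array(c)
    for n,q in(('rod',rod),('pt',pt)): d=q-c; print(n,np.hypot(*d),np.degrees(np.arctan2(d[1],d[0])))
E
```

```text
1 [583.05711712 -70.02483413  -1.88795515] -108.17186217161914 [-0.5 -0.1  2.2 -2.2  1.1  1.  -1.1  1.5 -1.7 -0.1] 9.35387836825582
-1 [583.05711712 -70.02483413  -2.27137851] -130.14040245915072 [ -33.8   18.4 -171.2   94.5  -72.7   42.2  126.6  -69.8  151.1  -85.4] 48894.64784054187
rod [ 552.67421864 -164.46067921] handle [618.66265234 -69.3872378 ] [549.01639497 -69.05734449] [583.83952366 -69.22229115] -0.27139079127576754 pointer [436.31221956 -84.51537795]
rod 100.16699865801667 -109.43287067211116
pt 150.38991924219377 -174.4612869147401
```

```bash
cat >> h.py <<'E'
def plan(target,yaw_deg,n,op,yaw0=None):
    """rows toward TCP target with vertical tool; yaw change is target - current taken as given"""
    s=readout.state(); P=s['eef_pos'].copy(); r=R.from_euler('xyz',s['tcp_rot'])
    y0=np.degrees(s['tcp_rot'][2]); dy=yaw_deg-y0 if yaw0 is None else yaw_deg-yaw0
    goal=R.from_euler('xyz',[-90,0,y0+dy],degrees=True)
    print('t',s['t'],P.round(1),np.degrees(s['tcp_rot']).round(1),s['ft_force'].round(1),round(s['opening'],3))
    st=(np.array(target)-P)/n; rows=[]
    start=R.from_euler('xyz',[-90,0,y0],degrees=True); 
    for i in range(n):
        nx=R.from_euler('xyz',[-90,0,y0+dy*(i+1)/n],degrees=True)
        sh=r.inv().apply(st)/10; tu=np.degrees((r.inv()*nx).as_rotvec())
        rows.append([sh.round(2).tolist(),tu.round(1).tolist(),op]); r=nx
    for i in range(0,n,5): print(rows[i:i+5])
E
python3 -c "
from h import *
plan([583.5,-69.7,195],0,15,6.0)"
```

```text
t 0.7 [ 220.1 -585.   214.7] [ -90.    -0.  -159.4] [-0.1  1.3  0. ] 1.002
[[[-3.48, 0.13, -2.36], [-0.0, -10.6, 0.0], 6.0], [[-3.85, 0.13, -1.68], [0.0, -10.6, 0.0], 6.0], [[-4.1, 0.13, -0.94], [0.0, -10.6, 0.0], 6.0], [[-4.2, 0.13, -0.17], [0.0, -10.6, 0.0], 6.0], [[-4.16, 0.13, 0.61], [0.0, -10.6, 0.0], 6.0]]
[[[-3.98, 0.13, 1.36], [0.0, -10.6, 0.0], 6.0], [[-3.66, 0.13, 2.07], [0.0, -10.6, 0.0], 6.0], [[-3.21, 0.13, 2.71], [-0.0, -10.6, 0.0], 6.0], [[-2.66, 0.13, 3.26], [0.0, -10.6, 0.0], 6.0], [[-2.01, 0.13, 3.69], [0.0, -10.6, 0.0], 6.0]]
[[[-1.29, 0.13, 4.0], [0.0, -10.6, 0.0], 6.0], [[-0.53, 0.13, 4.17], [-0.0, -10.6, 0.0], 6.0], [[0.24, 0.13, 4.2], [0.0, -10.6, -0.0], 6.0], [[1.01, 0.13, 4.08], [0.0, -10.6, 0.0], 6.0], [[1.75, 0.13, 3.82], [0.0, -10.6, 0.0], 6.0]]
```

apply_moves(
  increments=[
    [[-3.5,0.1,-2.4],[0,-10.6,0],6.0],
    [[-3.85,0.1,-1.7],[0,-10.6,0],6.0],
    [[-4.1,0.1,-0.95],[0,-10.6,0],6.0],
    [[-4.2,0.1,-0.2],[0,-10.6,0],6.0],
    [[-4.15,0.1,0.6],[0,-10.6,0],6.0],
  ],
)

```text
t: 1.32
eef_pos: [341.3, -408.8, 209.2]
tcp_rot: [-1.57, -0.001, -1.842]
ft_force: [0.2, -0.8, 0.5]
opening: 0.635
```

apply_moves(
  increments=[
    [[-4.0,0.1,1.35],[0,-10.6,0],6.0],
    [[-3.65,0.1,2.05],[0,-10.6,0],6.0],
    [[-3.2,0.1,2.7],[0,-10.6,0],6.0],
    [[-2.65,0.1,3.25],[0,-10.6,0],6.0],
    [[-2.0,0.1,3.7],[0,-10.6,0],6.0],
  ],
)

```text
t: 1.95
eef_pos: [462.8, -229.3, 204.8]
tcp_rot: [-1.571, -0.003, -0.905]
ft_force: [0.2, -0.4, -0.5]
opening: 0.631
```

```bash
python3 -c "
from h import *
plan([583.5,-69.7,185],0,5,6.0)
plan([583.5,-69.7,185],0,10,6.0)"
```

```text
t 1.95 [ 462.8 -229.3  204.8] [-90.   -0.2 -51.8] [ 0.2 -0.4 -0.5] 0.631
[[[-1.02, 0.39, 3.87], [0.0, -10.4, 0.2], 6.0], [[-0.3, 0.4, 3.99], [0.0, -10.4, 0.0], 6.0], [[0.42, 0.4, 3.98], [-0.0, -10.4, 0.0], 6.0], [[1.13, 0.4, 3.84], [0.0, -10.4, -0.0], 6.0], [[1.8, 0.4, 3.57], [0.0, -10.4, 0.0], 6.0]]
t 1.95 [ 462.8 -229.3  204.8] [-90.   -0.2 -51.8] [ 0.2 -0.4 -0.5] 0.631
[[[-0.51, 0.2, 1.94], [0.0, -5.2, 0.2], 6.0], [[-0.33, 0.2, 1.97], [0.0, -5.2, 0.0], 6.0], [[-0.15, 0.2, 2.0], [0.0, -5.2, -0.0], 6.0], [[0.03, 0.2, 2.0], [0.0, -5.2, 0.0], 6.0], [[0.21, 0.2, 1.99], [0.0, -5.2, -0.0], 6.0]]
[[[0.39, 0.2, 1.96], [-0.0, -5.2, 0.0], 6.0], [[0.56, 0.2, 1.92], [0.0, -5.2, -0.0], 6.0], [[0.74, 0.2, 1.86], [0.0, -5.2, 0.0], 6.0], [[0.9, 0.2, 1.79], [0.0, -5.2, 0.0], 6.0], [[1.06, 0.2, 1.7], [0.0, -5.2, 0.0], 6.0]]
```

apply_moves(
  increments=[
    [[-1.0,0.4,3.9],[0,-10.5,0],6.0],
    [[-0.3,0.4,4.0],[0,-10.5,0],6.0],
    [[0.4,0.4,4.0],[0,-10.5,0],6.0],
    [[1.1,0.4,3.85],[0,-10.5,0],6.0],
    [[1.8,0.4,3.6],[0,-10.5,0],6.0],
  ],
)

```text
t: 2.58
eef_pos: [585.6, -61.4, 185.0]
tcp_rot: [-1.574, -0.004, 0.033]
ft_force: [0.0, -0.4, -0.1]
opening: 0.629
```

```bash
python3 -c "
from h import *
plan([583.5,-69.7,112],0,5,6.0)"
```

```text
t 2.575 [585.6 -61.4 185. ] [-90.2  -0.2   1.9] [ 0.  -0.4 -0.1] 0.629
[[[-0.05, 1.46, -0.16], [0.2, 0.4, 0.2], 6.0], [[-0.05, 1.46, -0.17], [0.0, 0.4, -0.0], 6.0], [[-0.04, 1.46, -0.17], [-0.0, 0.4, -0.0], 6.0], [[-0.04, 1.46, -0.17], [0.0, 0.4, 0.0], 6.0], [[-0.04, 1.46, -0.17], [-0.0, 0.4, -0.0], 6.0]]
```

apply_moves(
  increments=[
    [[-0.1,0,-0.9],[0,1.9,0],6.0],
    [[0,1.4,0],[0,0,0],6.0],
    [[0,2.0,0],[0,0,0],6.0],
    [[0,2.0,0],[0,0,0],6.0],
    [[0,1.6,0],[0,0,0],6.0],
  ],
)

```text
t: 3.2
eef_pos: [584.5, -71.4, 111.5]
tcp_rot: [-1.575, -0.005, -0.004]
ft_force: [-0.5, -0.2, 0.5]
opening: 0.63
```

```bash
python3 - <<'E'
from h import *
plan([583.5,-69.7,112],-0.2,2,6.0)
p=read_camera('scene'); a=p['img'][90:350,140:400,::-1]; cv2.imwrite('pics/c2.png',cv2.resize(a,(600,600),interpolation=cv2.INTER_CUBIC))
E
```

```text
t 3.2 [584.5 -71.4 111.5] [-90.2  -0.3  -0.2] [-0.5 -0.2  0.5] 0.63
[[[-0.05, -0.02, 0.09], [0.2, -0.0, 0.3], 6.0], [[-0.05, -0.02, 0.09], [0.0, -0.0, 0.0], 6.0]]
```

View pics/c2.png

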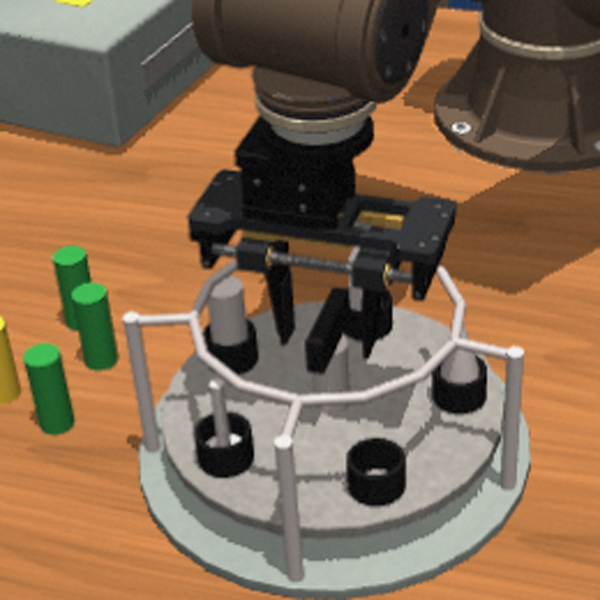

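The fingers straddle the handle at crop (325,335), and the gripper body is clear above the hoop. Closing now.

apply_moves(
  increments=[
    [[-0.1,0,0.15],[0,0,0],4.0],
    [[0,0,0],[0,0,0],1.0],
    [[0,0,0],[0,0,0],1.0],
    [[0,0,0],[0,0,0],1.0],
    [[0,0,0],[0,0,0],1.0],
  ],
)

```text
t: 3.88
eef_pos: [582.9, -70.5, 110.7]
tcp_rot: [-1.575, -0.004, -0.005]
ft_force: [0.7, -0.6, -5.0]
opening: 0.263
```

apply_moves(
  increments=[
    [[0,-0.1,0],[0,0,0],1.0],
    [[0,0,0],[0,0,0],1.0],
    [[0,0,0],[0,0,0],1.0],
    [[0,0,0],[0,6,0],1.0],
    [[0,0,0],[0,10,0],1.0],
  ],
)

```text
t: 4.5
eef_pos: [583.5, -70.0, 112.3]
tcp_rot: [-1.572, -0.006, -0.291]
ft_force: [2.3, 2.3, -2.7]
opening: 0.145
```

```bash
python3 - <<'E'
from h import *
plan([583.5,-69.7,112],-66,5,1.0)
p=read_camera('top'); a=p['img'][130:330,240:440,::-1]; cv2.imwrite('pics/c3.png',cv2.resize(a,(600,600),interpolation=cv2.INTER_CUBIC))
E
```

```text
t 4.5 [583.5 -70.  112.3] [-90.1  -0.3 -16.7] [ 2.3  2.3 -2.7] 0.145
[[[-0.0, 0.01, 0.0], [0.0, 9.9, 0.3], 1.0], [[-0.0, 0.01, 0.0], [0.0, 9.9, -0.0], 1.0], [[-0.0, 0.01, 0.0], [-0.0, 9.9, -0.0], 1.0], [[-0.0, 0.01, 0.0], [0.0, 9.9, 0.0], 1.0], [[-0.0, 0.01, 0.0], [0.0, 9.9, -0.0], 1.0]]
```

apply_moves(
  increments=[
    [[0,0,0],[0,10,0],1.0],
    [[0,0,0],[0,10,0],1.0],
    [[0,0,0],[0,10,0],1.0],
    [[0,0,0],[0,10,0],1.0],
    [[0,0,0],[0,7,0],1.0],
  ],
)

```text
t: 5.18
eef_pos: [584.9, -68.2, 112.3]
tcp_rot: [-1.565, -0.005, -1.128]
ft_force: [3.7, 0.9, -3.6]
opening: 0.146
```

```bash
python3 - <<'E'
from h import *
plan([583.5,-69.7,112],-66,1,1.0)
p=read_camera('scene'); a=p['img'][90:350,140:400,::-1]; cv2.imwrite('pics/c4.png',cv2.resize(a,(600,600),interpolation=cv2.INTER_CUBIC))
print([(c2w(p,d['point']).round(),round(d['confidence'],2)) for d in nets.mark_of(p,'rod')])
p=read_camera('top')
print([(c2w(p,d['point']).round(),round(d['confidence'],2)) for d in nets.mark_of(p,'rod')])
E
```

```text
t 5.175 [584.9 -68.2 112.3] [-89.7  -0.3 -64.6] [ 3.7  0.9 -3.6] 0.146
[[[0.08, 0.03, -0.19], [-0.3, 1.4, 0.3], 1.0]]
[(array([ 609., -307.,    0.]), 0.74), (array([ 481., -346.,   -1.]), 0.61), (array([ 526., -302.,   -0.]), 0.6), (array([ 590., -372.,    1.]), 0.6)]
[(array([ 520., -305.,   -3.]), 0.72), (array([ 473., -346.,   -5.]), 0.7), (array([ 586., -369.,   -1.]), 0.6), (array([ 611., -306.,   -3.]), 0.59)]
```

apply_moves(
  increments=[
    [[0.1,0,-0.2],[0,1.5,0],1.0],
    [[0,0,0],[0,0,0],1.0],
    [[0,0,0],[0,0,0],4.0],
    [[0,0,0],[0,0,0],5.0],
    [[0,0,0],[0,0,0],5.0],
  ],
)

```text
t: 6.0
eef_pos: [584.6, -68.3, 112.7]
tcp_rot: [-1.562, -0.004, -1.134]
ft_force: [-0.1, 0.7, -0.7]
opening: 0.404
```

apply_moves(
  increments=[
    [[0,-1,0],[0,0,0],5.0],
    [[0,-3,0],[0,0,0],5.0],
    [[0,-5,0],[0,0,0],5.0],
    [[0,-5,0],[0,0,0],5.0],
    [[0,-3,0],[0,0,0],5.0],
  ],
)

```text
t: 6.62
eef_pos: [581.8, -68.5, 288.6]
tcp_rot: [-1.564, -0.002, -1.133]
ft_force: [0.3, 0.5, -0.4]
opening: 0.527
```

```bash
python3 - <<'E'
from h import *
plan([583.5,-69.7,270],-66,1,1.0)
p=read_camera('top'); a=p['img'][130:330,240:440,::-1]; cv2.imwrite('pics/c5.png',cv2.resize(a,(600,600),interpolation=cv2.INTER_CUBIC))
E
```

```text
t 6.625 [581.8 -68.5 288.6] [-89.6  -0.1 -64.9] [ 0.3  0.5 -0.4] 0.527
[[[0.18, 1.86, 0.09], [-0.4, 1.1, 0.1], 1.0]]
```

View pics/c5.png

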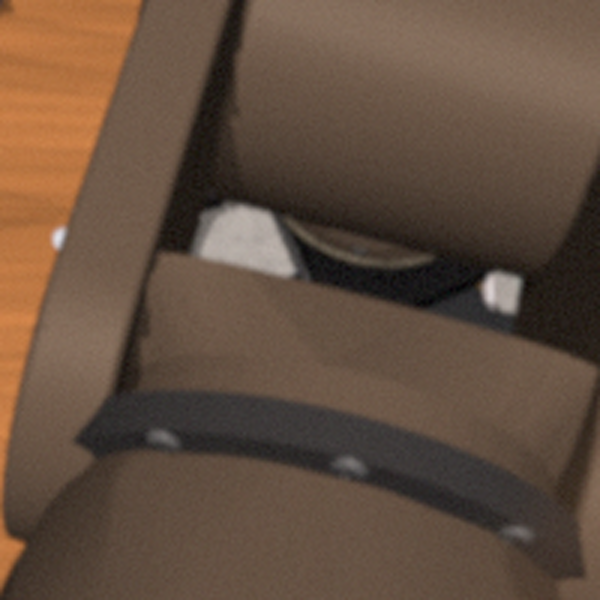

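The arm blocks the top view, so I'll use the scene camera.

```bash
python3 - <<'E'
from h import *
p=read_camera('scene'); a=p['img'][150:350,180:380,::-1].copy()
cv2.imwrite('pics/c6.png',cv2.resize(a,(600,600),interpolation=cv2.INTER_CUBIC))
for n in ('rod','carousel'): print([(c2w(p,d['point']).round(),round(d['confidence'],2)) for d in nets.mark_of(p,n)])
c=np.array([583.5,-69.7])
for ang in(-176,-174.3,-172): 
  a_=np.radians(ang); e=c+100*np.array([np.cos(a_),np.sin(a_)]); print(ang,e,(w2px(p,[[*e,127],[*e,52]])-[180,150])*3)
print((w2px(p,[436.3,-84.5,46])-[180,150])*3)
E
```

```text
[(array([488., -74.,  52.]), 0.91), (array([ 613., -308.,   -3.]), 0.85), (array([ 522., -302.,    0.]), 0.77), (array([ 587., -372.,    0.]), 0.77), (array([ 482., -348.,    2.]), 0.63)]
[(array([586., -68.,  -0.]), 0.79)]
-176 [483.74359497 -76.67564737] [[342.90250507 143.82915023]
 [346.4740501  238.70224515]]
-174.3 [483.994443   -79.63197497] [[338.23105132 143.41640639]
 [341.99115983 238.27002865]]
-172 [484.47319313 -83.6173101 ] [[331.87661644 142.98648254]
 [335.89336535 237.81733504]]
[[354.81754158 201.83464448]]
```

View pics/c6.png

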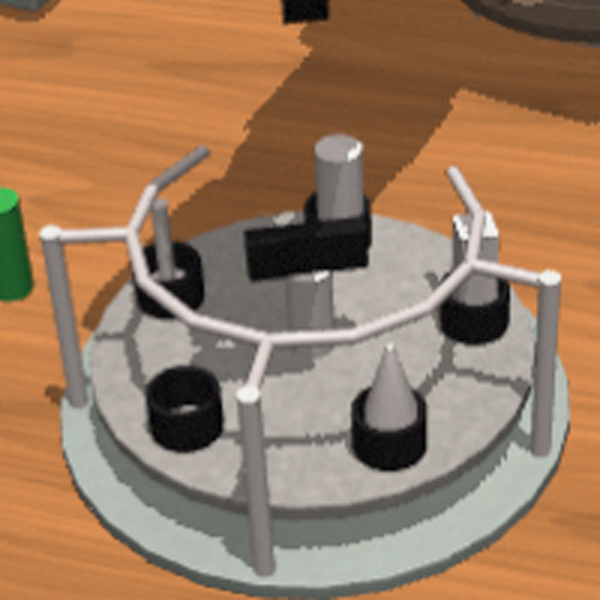

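The scene shows the rod standing in its cup at crop (340,147), about 1° or less from where the aligned rod should project (338,143). The handle is free. Next is the grasp.

```bash
python3 - <<'E'
from h import *
p=read_camera('scene'); print(px2w(p,(180+340/3,150+147/3),127), px2w(p,(180+338/3,150+213/3),82))
plan([486,-78.5,160],-84,5,6.0)
E
```

```text
[487.47384874 -77.48510604 127.        ] [496.3064648  -77.75999569  82.        ]
t 6.875 [581.3 -68.3 284.8] [-89.8   0.  -65. ] [ 0.8 -0.4 -0.3] 0.524
[[[-0.62, 2.49, -1.82], [-0.2, 3.8, -0.0], 6.0], [[-0.5, 2.5, -1.85], [-0.0, 3.8, 0.0], 6.0], [[-0.38, 2.5, -1.88], [-0.0, 3.8, -0.0], 6.0], [[-0.25, 2.5, -1.9], [0.0, 3.8, 0.0], 6.0], [[-0.12, 2.5, -1.91], [-0.0, 3.8, -0.0], 6.0]]
```

apply_moves(
  increments=[
    [[-0.6,2.5,-1.8],[-0.2,3.8,0],6.0],
    [[-0.5,2.5,-1.85],[0,3.8,0],6.0],
    [[-0.4,2.5,-1.9],[0,3.8,0],6.0],
    [[-0.25,2.5,-1.9],[0,3.8,0],6.0],
    [[-0.1,2.5,-1.9],[0,3.8,0],6.0],
  ],
)

```text
t: 7.5
eef_pos: [481.4, -77.8, 152.0]
tcp_rot: [-1.578, 0.003, -1.474]
ft_force: [-0.7, 0.4, -0.8]
opening: 0.634
```

```bash
python3 - <<'E'
from h import *
plan([486,-78,90],-84,5,6.0)
E
```

```text
t 7.5 [481.4 -77.8 152. ] [-90.4   0.2 -84.5] [-0.7  0.4 -0.8] 0.634
[[[0.02, 1.24, 0.1], [0.4, -0.1, -0.2], 6.0], [[0.01, 1.24, 0.09], [0.0, -0.1, -0.0], 6.0], [[0.01, 1.24, 0.09], [-0.0, -0.1, -0.0], 6.0], [[0.01, 1.24, 0.09], [0.0, -0.1, 0.0], 6.0], [[0.01, 1.24, 0.09], [-0.0, -0.1, -0.0], 6.0]]
```

apply_moves(
  increments=[
    [[0,0.3,0.6],[0.4,0,0],6.0],
    [[0,1.3,0],[0,0,0],6.0],
    [[0,1.8,0],[0,0,0],6.0],
    [[0,1.6,0],[0,0,0],6.0],
    [[0,0.6,0],[0,0,0],6.0],
  ],
)

```text
t: 8.12
eef_pos: [489.1, -76.8, 92.1]
tcp_rot: [-1.572, 0.004, -1.47]
ft_force: [0.2, -0.6, 0.0]
opening: 0.633
```

```bash
python3 - <<'E'
from h import *
plan([486,-78,90],-84,1,6.0)
p=read_camera('scene'); a=p['img'][130:300,180:380,::-1].copy()
cv2.imwrite('pics/c7.png',cv2.resize(a,(700,595),interpolation=cv2.INTER_CUBIC))
E
```

```text
t 8.125 [489.1 -76.8  92.1] [-90.1   0.2 -84.2] [ 0.2 -0.6  0. ] 0.633
[[[0.09, 0.21, -0.32], [0.1, -0.2, -0.2], 6.0]]
```

View pics/c7.png

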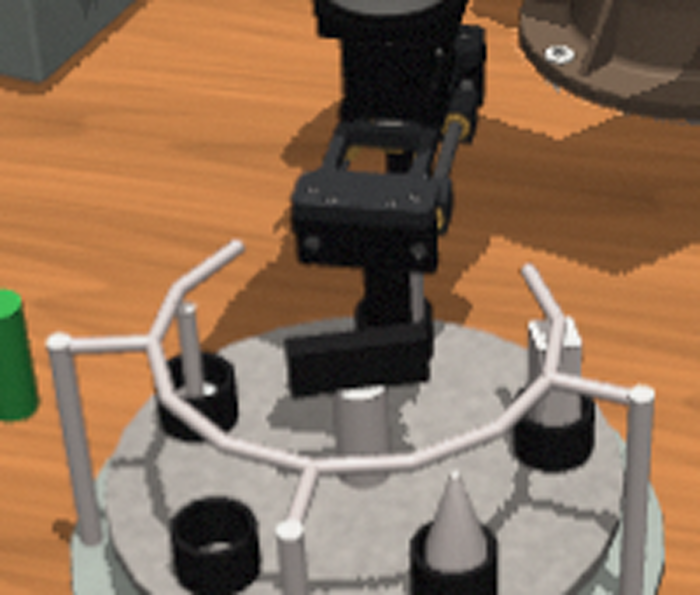

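The near finger at crop (388,290) sits in line with the rod, with the rod's edge just visible at about (418,295). Closing.

apply_moves(
  increments=[
    [[0.1,0.2,-0.3],[0,0,0],4.0],
    [[0,0,0],[0,0,0],2.0],
    [[0,0,0],[0,0,0],2.0],
    [[0,0,0],[0,0,0],2.0],
    [[0,0,0],[0,0,0],2.0],
  ],
)

```text
t: 8.8
eef_pos: [486.8, -78.3, 90.9]
tcp_rot: [-1.57, 0.003, -1.469]
ft_force: [-0.3, -0.2, -1.5]
opening: 0.312
```

apply_moves(
  increments=[
    [[0,0,0],[0,0,0],2.0],
    [[0,0,0],[0,0,0],2.0],
    [[0,-0.5,0],[0,0,0],2.0],
    [[0,-1,0],[0,0,0],2.0],
    [[0,-1,0],[0,0,0],2.0],
  ],
)

```text
t: 9.43
eef_pos: [486.6, -78.3, 117.2]
tcp_rot: [-1.571, 0.004, -1.469]
ft_force: [-0.5, 0.6, -1.2]
opening: 0.31
```

apply_moves(
  increments=[
    [[0,-2.5,0],[0,0,0],2.0],
    [[0,-3,0],[0,0,0],2.0],
    [[0,-2,0],[0,0,0],2.0],
    [[0,-1,0],[0,0,0],2.0],
    [[0,0,0],[0,0,0],2.0],
  ],
)

```text
t: 10.05
eef_pos: [486.5, -78.6, 208.2]
tcp_rot: [-1.568, 0.002, -1.469]
ft_force: [-0.2, 0.6, -0.9]
opening: 0.311
```

```bash
python3 - <<'E'
from h import *
plan([501,307,195],-84,10,2.0)
p=read_camera('scene'); a=p['img'][60:300,180:420,::-1].copy()
cv2.imwrite('pics/c8.png',cv2.resize(a,(500,500),interpolation=cv2.INTER_CUBIC))
hsv=cv2.cvtColor(p['img'],cv2.COLOR_RGB2HSV); m=cv2.inRange(hsv[250:310,455:525],(3,120,150),(14,255,255)); ys,xs=np.nonzero(m)
print('disc',len(xs),xs.min()+455,xs.max()+455,ys.min()+250,ys.max()+250)
e=cv2.fitEllipse(max(cv2.findContours(m,0,1)[0],key=len)); print(e, px2w(p,(e[0][0]+455,e[0][1]+250),26))
E
```

```text
t 10.05 [486.5 -78.6 208.2] [-89.9   0.1 -84.2] [-0.2  0.6 -0.9] 0.311
[[[-3.82, 0.14, 0.54], [-0.1, -0.0, -0.1], 2.0], [[-3.82, 0.13, 0.54], [-0.0, -0.0, 0.0], 2.0], [[-3.82, 0.13, 0.54], [0.0, -0.0, 0.0], 2.0], [[-3.82, 0.13, 0.54], [0.0, -0.0, 0.0], 2.0], [[-3.82, 0.13, 0.54], [0.0, -0.0, 0.0], 2.0]]
[[[-3.82, 0.13, 0.54], [-0.0, -0.0, -0.0], 2.0], [[-3.82, 0.13, 0.54], [0.0, -0.0, 0.0], 2.0], [[-3.82, 0.13, 0.54], [0.0, -0.0, 0.0], 2.0], [[-3.82, 0.13, 0.54], [-0.0, -0.0, 0.0], 2.0], [[-3.82, 0.13, 0.55], [-0.0, -0.0, -0.0], 2.0]]
disc 1932 455 524 250 309
((31.04252052307129, 13.650297164916992), (31.88787841796875, 75.99567413330078), 84.51980590820312) [466.98347329 292.22848332  26.        ]
```

View pics/c8.png

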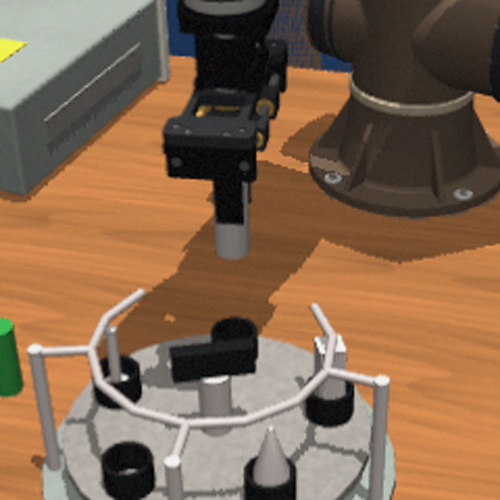

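The rod is held at crop (232,240), well clear of its cup at (234,330). I'll carry it towards the stand and refine the disc position on the way.

apply_moves(
  increments=[
    [[-3.0,0,0.4],[0,0,0],2.0],
    [[-3.9,0,0.55],[0,0,0],2.0],
    [[-3.9,0,0.55],[0,0,0],2.0],
    [[-3.9,0,0.55],[0,0,0],2.0],
    [[-3.9,0,0.55],[0,0,0],2.0],
  ],
)

```text
t: 10.72
eef_pos: [492.4, 112.3, 203.8]
tcp_rot: [-1.576, 0.004, -1.474]
ft_force: [0.1, -0.8, -1.3]
opening: 0.315
```

```bash
python3 - <<'E'
from h import *
for n,uv in(('scene',(491,277)),('top',(150,269))):
    p=read_camera(n); x,y=uv
    lab=cv2.cvtColor(p['img'],cv2.COLOR_RGB2LAB).astype(float); ref=np.median(lab[y-4:y+5,x-4:x+5].reshape(-1,3),0)
    m=(np.linalg.norm((lab-ref)[...,1:],axis=2)<9).astype(np.uint8)
    m=cv2.morphologyEx(m,cv2.MORPH_OPEN,np.ones((3,3),np.uint8)); nl,l,st,c=cv2.connectedComponentsWithStats(m); k=l[y,x]
    print(n,st[k],c[k],px2w(p,c[k],26))
plan([501,307,195],-84,5,2.0)
E
```

```text
scene [473 265  37  25 721] [491.3925104  276.67822469] [501.83104743 303.06617832  26.        ]
top [    0   211   234   269 38896] [125.39073427 354.31882456] [335.52774107 335.35009315  26.        ]
t 10.825 [492.3 113.7 203.7] [-90.3   0.2 -84.3] [-0.1  0.3 -1.4] 0.308
[[[-3.83, 0.19, 0.56], [0.3, -0.1, -0.2], 2.0], [[-3.83, 0.17, 0.56], [0.0, -0.1, 0.0], 2.0], [[-3.83, 0.17, 0.57], [-0.0, -0.1, 0.0], 2.0], [[-3.83, 0.17, 0.57], [0.0, -0.1, 0.0], 2.0], [[-3.83, 0.17, 0.57], [-0.0, -0.1, -0.0], 2.0]]
```

apply_moves(
  increments=[
    [[-3.8,0.4,0.5],[0,0,0],2.0],
    [[-3.8,0.4,0.5],[0,0,0],2.0],
    [[-3.8,0.4,0.5],[0,0,0],2.0],
    [[-3.8,0.4,0.5],[0,0,0],2.0],
    [[-3.0,0.4,0.4],[0,0,0],2.0],
  ],
)

```text
t: 11.45
eef_pos: [497.7, 298.6, 179.4]
tcp_rot: [-1.582, 0.002, -1.474]
ft_force: [0.6, -0.3, -0.4]
opening: 0.315
```

apply_moves(
  increments=[
    [[0,1,0],[0,0,0],2.0],
    [[0,2,0],[0,0,0],2.0],
    [[0,2,0],[0,0,0],2.0],
    [[0,1.5,0],[0,0,0],2.0],
    [[0,1,0],[0,0,0],2.0],
  ],
)

```text
t: 12.08
eef_pos: [496.1, 294.9, 98.2]
tcp_rot: [-1.587, -0.001, -1.474]
ft_force: [0.1, -0.0, -2.6]
opening: 0.314
```

```bash
python3 - <<'E'
from h import *
plan([500.5,303.5,66],-84,5,2.0)
E
```

```text
t 12.075 [496.1 294.9  98.2] [-90.9  -0.  -84.4] [ 0.1 -0.  -2.6] 0.314
[[[-0.16, 0.64, 0.11], [0.9, -0.1, 0.0], 2.0], [[-0.16, 0.64, 0.1], [0.0, -0.1, 0.0], 2.0], [[-0.16, 0.64, 0.1], [0.0, -0.1, 0.0], 2.0], [[-0.16, 0.64, 0.1], [0.0, -0.1, 0.0], 2.0], [[-0.16, 0.64, 0.1], [-0.0, -0.1, -0.0], 2.0]]
```

apply_moves(
  increments=[
    [[-0.4,0,0.3],[0.9,0,0],2.0],
    [[-0.4,0.6,0.2],[0,0,0],2.0],
    [[0,0.8,0],[0,0,0],2.0],
    [[0,0.6,0],[0,0,0],2.0],
    [[0,0.3,0],[0,0,0],2.0],
  ],
)

```text
t: 12.7
eef_pos: [501.1, 303.8, 74.2]
tcp_rot: [-1.569, -0.0, -1.474]
ft_force: [0.8, 0.3, -1.7]
opening: 0.31
```

```bash
python3 - <<'E'
from h import *
plan([500.5,303.5,66],-84,3,2.0)
p=read_camera('scene'); a=p['img'][180:340,400:600,::-1].copy()
cv2.imwrite('pics/c9.png',cv2.resize(a,(700,560),interpolation=cv2.INTER_CUBIC))
E
```

```text
t 12.7 [501.1 303.8  74.2] [-89.9  -0.  -84.4] [ 0.8  0.3 -1.7] 0.31
[[[0.01, 0.27, -0.02], [-0.1, -0.1, 0.0], 2.0], [[0.01, 0.27, -0.02], [-0.0, -0.1, -0.0], 2.0], [[0.01, 0.27, -0.02], [-0.0, -0.1, 0.0], 2.0]]
```

View pics/c9.png

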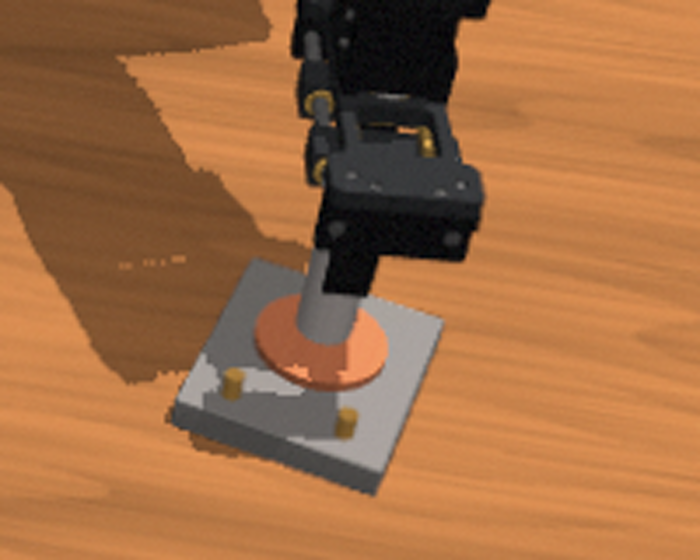

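The rod hangs upright about 10 mm above the disc's middle (disc centre near crop (321,340)). I'll lower it gently.

apply_moves(
  increments=[
    [[0,0.4,0],[0,0,0],2.0],
    [[0,0.2,0],[0,0,0],2.0],
    [[0,0.15,0],[0,0,0],2.0],
    [[0,0.1,0],[0,0,0],2.0],
    [[0,0,0],[0,0,0],2.0],
  ],
)

```text
t: 13.38
eef_pos: [501.2, 303.7, 65.2]
tcp_rot: [-1.569, -0.0, -1.474]
ft_force: [-0.1, 0.4, -1.7]
opening: 0.31
```

apply_moves(
  increments=[
    [[0,0.1,0],[0,0,0],2.0],
    [[0,0.05,0],[0,0,0],2.0],
    [[0,0.05,0],[0,0,0],2.0],
    [[0,0,0],[0,0,0],2.0],
    [[0,0,0],[0,0,0],2.0],
  ],
)

```text
t: 14.0
eef_pos: [501.4, 303.8, 64.8]
tcp_rot: [-1.568, 0.0, -1.474]
ft_force: [-1.3, 0.7, -0.1]
opening: 0.31
```

apply_moves(
  increments=[
    [[0,0.15,0],[0,0,0],2.0],
    [[0,0.1,0],[0,0,0],2.0],
    [[0,0,0],[0,0,0],2.0],
    [[0,0,0],[0,0,0],2.0],
    [[0,0,0],[0,0,0],2.0],
  ],
)

```text
t: 14.62
eef_pos: [501.6, 303.8, 64.7]
tcp_rot: [-1.567, 0.0, -1.474]
ft_force: [-1.0, -0.8, 3.3]
opening: 0.313
```

Contact: the force reads +3.3 N and downward motion has stopped. Releasing slowly, then retreating.

apply_moves(
  increments=[
    [[0,0,0],[0,0,0],3.4],
    [[0,0,0],[0,0,0],4.0],
    [[0,0,0],[0,0,0],5.0],
    [[0,0,0],[0,0,0],6.0],
    [[0,0,0],[0,0,0],6.0],
  ],
)

```text
t: 15.25
eef_pos: [501.7, 303.9, 64.3]
tcp_rot: [-1.567, 0.0, -1.474]
ft_force: [0.7, -0.4, -1.3]
opening: 0.622
```

apply_moves(
  increments=[
    [[0,-0.5,0],[0,0,0],6.0],
    [[0,-2,0],[0,0,0],6.0],
    [[0,-3,0],[0,0,0],6.0],
    [[0,-4,0],[0,0,0],6.0],
    [[0,-4,0],[0,0,0],6.0],
  ],
)

```text
t: 15.88
eef_pos: [500.1, 303.3, 201.6]
tcp_rot: [-1.572, -0.001, -1.474]
ft_force: [0.8, 0.4, -0.6]
opening: 0.63
```

```bash
python3 - <<'E'
from h import *
plan([501,303,205],-84,1,2.0)
p=read_camera('scene'); a=p['img'][150:350,180:560,::-1].copy()
cv2.imwrite('pics/c10.png',cv2.resize(a,(798,420),interpolation=cv2.INTER_CUBIC))
print([(c2w(p,d['point']).round(),round(d['confidence'],2)) for d in nets.mark_of(p,'rod')])
E
```

```text
t 15.875 [500.1 303.3 201.6] [-90.1  -0.1 -84.5] [ 0.8  0.4 -0.6] 0.63
[[[0.03, -0.34, 0.08], [0.1, -0.5, 0.1], 2.0]]
[(array([504., 304.,  25.]), 0.93), (array([ 589., -369.,    0.]), 0.93), (array([ 609., -306.,   -0.]), 0.85), (array([ 481., -347.,    0.]), 0.75), (array([ 527., -306.,   -0.]), 0.67)]
```

View pics/c10.png

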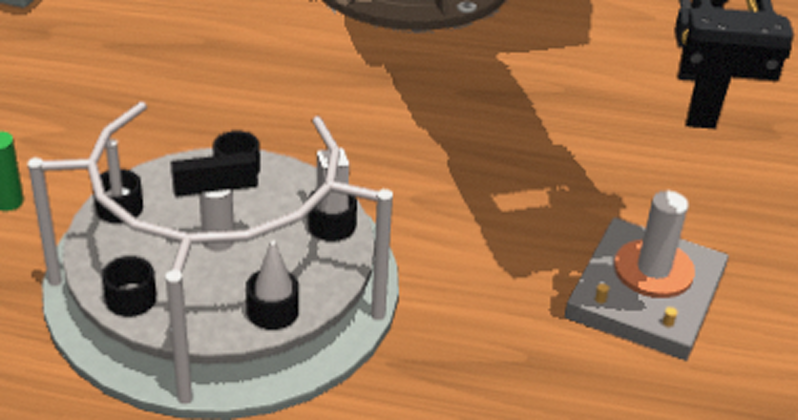

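The rod stands upright on the copper disc (base about (655,268) in the crop), and the gripper is clear above it. One last check of the carousel alignment from the top camera.

```bash
python3 - <<'E'
from h import *
p=read_camera('top'); a=p['img'][130:330,240:440,::-1]; cv2.imwrite('pics/c11.png',cv2.resize(a,(600,600),interpolation=cv2.INTER_CUBIC))
E
```

```text
(no output)
```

View pics/c11.png

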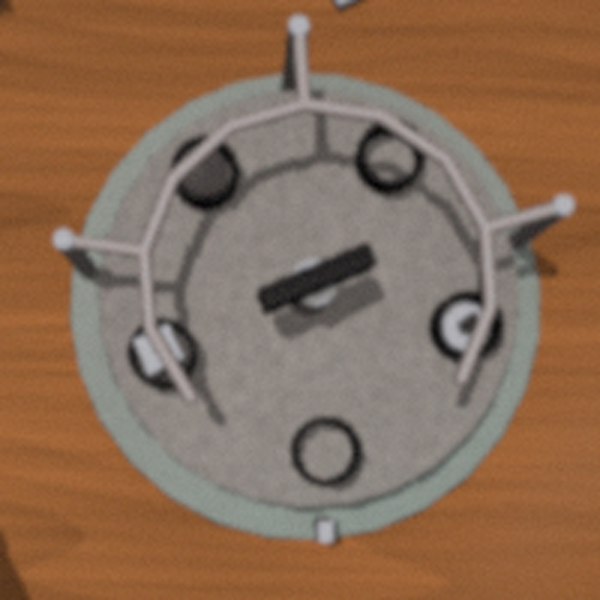

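```bash
python3 -c "
from h import *
print(env.job_done(), readout.state()['t'])"
```

```text
the job is handed in; nothing more can be done
the job is handed in; nothing more can be done
```

The job is done and handed in at about 16 s of robot time. I turned the carousel about 65° clockwise by its handle, which brought the plain rod to the pointer. I then let go, lifted the rod straight out through the hoop opening, stood it on the copper disc, opened the gripper and raised it clear.

- **Rod on the stand:** The last scene picture shows it upright and wholly on the disc. The network puts it at about (504, 304, 25) mm, against a disc centre of about (501, 303.5) mm. That is about 3 mm off centre, with 20 mm of room.
- **Carousel alignment:** The final top view shows the emptied cup at the pointer. My rough estimate is that it is about 1° (2 mm) off the pointer line, and I did not correct that.
- **Failed check:** I planned a top view of the alignment before lifting the rod, but the arm blocked it. I relied on the scene camera for that step, which agreed to within about 1°.
- **Forces:** The wrist force readings I took stayed at about 5 N or less.

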